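# Hold a bolt's keeper down for screwing

### The arm

A 6-joint arm with a two-finger parallel gripper is mounted at the origin on the work surface. World frame = base frame: x ahead of the robot, y to its left, z up, the work surface at z = 0. Lengths are in m, angles in rad, forces in N, time in s.
With the tool pointing down it reaches from about 0.425 to 0.95 m from the base axis. Payload 3.5 kg.
Tool frame: the origin (TCP) lies midway between the tips of the shut fingers; the grasp point (between the pads) lies 19 mm behind it; x points along the fingers, y is the direction in which the jaws open and shut, and the axes are right-handed (so a half turn about x gives the same grasp; the last joint's range is limited). The gripper opens to 85 mm and grips with 20 to 120 N. Pads are 22 mm wide; open, the fingers measure 114 mm over their backs; the gripper's body (76 mm by 85 mm) begins 54 mm behind the grasp point. The pads swing forward as they close: fully open they stand 13 mm farther back than shut.
Start: joints at [0.955, 0.286, 1.577, -0, 1.279, -0.15], TCP at [0.303, 0.603, 0.231] pointing down, gripper open.
Joint ranges: [-2.77, 2.77], [-0.9, 2.22], [0.21, 2.48], [-1.53, 4.67], [0.24, 2.81], [-2.84, 2.84]. Speed limits (rad/s): [2.79, 2.79, 3.14, 3.14, 3.14, 3.14].

### API

Orientations are given as a unit quaternion [x, y, z, w].
In Python, from plant import get_obs, snapshot, job_done, spot_in, outline_of gives the robot as it stands.
- The arm moves only by the tool drive_tool, never from a script. Its argument "targets" is a list of rows, each an object with "offset": the shift along the tool's x, y, z in cm, a list of three; "dr": the turn, a rotation vector about the tool's x, y, z in degrees, a list of three. A call has 1 to 20 rows; each row shifts and turns the commanded pose from where the row before left it, along the tool's axes as they then stand; what a row does not reach is not made up. A row lasts 1/12 s, in which the tool goes at most 41.7 mm and 7.16 degrees, less where a joint would pass 70% of its speed; a pose out of reach is approached as far as the arm can. A call is refused whole if a number of a shift passes 4.17 or a number of a turn 7.16, either way. A call with a gripper value outside its range is refused whole. "hand" is the closure in counts, from 0 (fully open) to 255 (shut), set as the call begins (left out, the last holds). The fingers move at their own pace and stop on an object; the grip force is fixed at half the most. Time passes only in rows, so rows that do not move let the fingers close. It gives the time, the measured TCP pose, the force and the opening at its end, in the units of the state.
- get_obs(): the state, without advancing time (a new reading comes with each control period).
- snapshot(name): name is "scene" or "top" or "wrist"; returns a dict with "color" (400x640x3 uint8, red, green, blue), "mtx" (3x3 intrinsics, pixels), "k1" (the pictures are not rectified: a ray, as slopes to the right and down, at radius r is drawn at 1 + k1 r^2 times it, then the intrinsics apply), "R" (3x3) and "t" (3): a world point X has camera coordinates R X + t. Camera axes: x right, y down, z forward; pixel columns grow to the right and rows downward; lengths in m; the calibration is good to about 2 mm. A picture is of the moment at which its call begins. There is no depth.
- job_done(): hands the job in, once; it reports no verdict.
Trained networks look in the newest picture that a camera, given by its name, has taken for a name from the list of things; names that differ only in an ending like _2 or _b are one class to them, and where a whole thing is asked for, a point or a joint stands for the part that bears it (a point fixed in the world has none). Each returns a list of dicts, best first, with "p" (0 to 1); they miss things now and then, are a little off and sometimes report something else, mostly with a low value. They report only what shows in the picture. A call takes as long as a camera call. They do not tell look-alikes from the thing itself.
- spot_in(camera, thing): "uv" ([column, row] in pixels, amid what is visible of it).
- outline_of(camera, thing): "region" (400x640 bool, what is visible of it) and "uv" ([column, row] in pixels, amid what is visible of it).
The state is a dict: "time": time; "joints": joint angles; "qvel": joint speeds; "effort": joint torques, N m; "ee_pos": TCP position; "ee_rot": TCP orientation; "ft_force": force on the tool from outside, world axes, zero at the start; "wrist_torque": the same for the moment, N m; "gripper_width": opening from 0.0 (shut) to 1.0 (fully open).
Only numpy, scipy, OpenCV 4.12 (cv2) and the standard library are available. Lean on these libraries where they do the work, as an engineer would, in place of code of your own. Each camera call takes 0.05 s, during which the arm holds its last target. There are 200 camera calls.

### The job

Set the loop keeper flat and square on the bare frame stile, centred on the pencilled cross in line with the barrel bolt, then slide the bolt fully home through its loop. Then press the keeper straight down against the stile with a steady push of about 10 N (the weight of a litre of water) and finish while still holding it like that, so that I can drive the screws. Leave the flat strike plate and the tools and other things lying about where they are.

Things in the scene. Friction and masses are not known exactly. Their poses are not given: they have to be found in the camera images.
- hatch: Plywood cupboard door in its wooden face frame, flat on the bench, fixed; upper face of door and frame 18 mm above the bench. Origin on the bench under the door's free edge, on the bolt's line. Its y axis is the way the bolt shoots, from the door over a 3 mm gap onto the bare stile; x along the door's edge, z up. Door: x -118 to 118, y -250 to 0 mm; frame: x -181 to 181, y -323 to 73 mm.
- stile: The bare wooden stile of that frame beside the door's free edge (fixed): 242 mm along x, 70 mm along y, 18 mm thick. It belongs to the hatch and has the same axes; origin on the bench under its centre.
- cross (a point): Pencilled cross on the upper face of the stile (18 mm above the bench), on the bolt's line, 20 mm in from the stile's edge next to the door: where the keeper's centre goes, so that keeper_mid is 11 mm above it. Axes as the hatch's. A steel part pressed on the wood there sinks only some hundredths of a millimetre per newton.
- bolt (a joint): How far the steel barrel bolt on the door is slid towards the stile, in m: 0 drawn back, 0.064 fully home at its stop. Starts at 0 to 0.014, stays where it is left, takes about 3 N to slide. Rod 12 mm thick, round end, axis 11 mm above the faces of door and stile. Its back plate (36 mm wide) and two barrel guides, up to 20.5 mm high, are fixed on the door at hatch x = 0, y -165 to -5 mm.
- knob (a point): Centre of the bolt's upright steel knob, 18 mm across and 18 mm high on a 9 mm neck; 36 mm above the door's face. It moves with the bolt, along the hatch's y axis. The rod's top is 19 mm below this point.
- bolt_tip (a point): End of the bolt's rod, on its axis (11 mm above the faces). Fully home it stands 29 mm beyond the cross, with the bolt drawn back it lies 12 mm behind the door's edge.
- keeper_mid (a point): Centre (11 mm above the underside) of the loose steel loop keeper, 0.11 kg: plate 104 (x axis) x 25 (y) x 3 mm with screw holes at its ends; on its middle a square loop 26 mm across (x), 25 mm long (y), top 23 mm above the underside; opening along y, 18 mm wide, 3 to 19 mm high. Starts flat on the bench, loop up. Ends with x along the hatch's x, either way round.
- strike: Flat steel strike plate, 82 x 30 x 4 mm with a hole in the middle, lying loose on the bench: not wanted today. Origin under its centre.
- screwdriver: Screwdriver, 200 mm, wooden handle, lying on the door beside the bolt: leave alone.
- pencil: Flat red carpenter's pencil, 170 mm, lying on the door on the other side of the bolt: leave alone.
- tin: Open round tin of screws, 68 mm across, 26 mm high, standing on a far corner of the frame: leave alone.
- square: Joiner's try square, 160 x 100 mm, lying on the near rail of the frame: leave alone.
- tape: Black tape measure, 70 x 70 x 36 mm, on the bench: leave alone.
- hammer: Hammer, 280 mm, lying on the bench: leave alone.
Things that resemble listed ones, but are neither listed nor needed, are in the scene too. What is meant by the part that bears keeper_mid is not pink or turquoise, and is the larger of those in its own colour.

How it is judged:
By the outcome, as a careful person would: the job done as asked, in the order asked, and still so for the second after the job is handed in, while the arm keeps its last pose, push and grip.
It also fails if it takes over 67 s, if anything falls off the work surface, if the arm or the gripper's body presses on something with over 40 N, if the wrist force passes 120 N, or if a joint passes its speed limit or range.

## Working session

There is one attempt and no reset: what is moved stays moved. The work goes in short steps, Python scripts to look and compute and a tool call to move; the robot and the scene stay as the last step left them, time stands still between calls to the robot, and variables do not carry over. Pictures are saved under pics/ and viewed, about 8 in all and at most 12, crops included, and the job is handed in when it is done.

Besides the shell and the picture viewer there is one more tool, called after "Emit:" by a JSON object that holds its "method" and its "body", one argument or row to a line. drive_tool: Moves the arm, as the interface text tells. Its arguments: {"type":"object","properties":{"targets":{"type":"array"},"hand":{"type":"number"}},"required":["targets"]}

```bash
ls; mkdir -p pics; cat > h.py <<'E'
import numpy as np, cv2
from plant import *
def snap(n,f=None):
    s=snapshot(n)
    if f: cv2.imwrite('pics/'+f,cv2.cvtColor(s['color'],cv2.COLOR_RGB2BGR))
    return s
def w2p(s,X):
    c=np.atleast_2d(X)@np.array(s['R']).T+np.array(s['t']); n=c[:,:2]/c[:,2:]
    n=n*(1+s['k1']*(n**2).sum(1,keepdims=True)); M=np.array(s['mtx'])
    return n@M[:2,:2].T+M[:2,2]
def p2w(s,uv,z):
    M=np.array(s['mtx']); d=(np.atleast_2d(uv)-M[:2,2])@np.linalg.inv(M[:2,:2]).T; n=d.copy()
    for _ in range(20): n=d/(1+s['k1']*(n**2).sum(1,keepdims=True))
    R=np.array(s['R']); r=np.c_[n,np.ones(len(n))]@R; o=-R.T@np.array(s['t'])
    return o+r*((z-o[2])/r[:,2:])
E
python3 - <<'E'
from h import *
o=get_obs();print(o)
a=snap('top','top1.png')
for n in ['keeper_mid','knob','bolt','bolt_tip','cross','stile','hatch','strike']:
    for d in spot_in('top',n)[:4]: print(n,round(d['p'],2),d['uv'],p2w(a,d['uv'],0.02)[0].round(3))
b=snap('scene','scene1.png')
print(-a['R'].T@a['t'],a['mtx'][0,0])
E
```

```text
pics
{'time': 0.0, 'joints': array([ 9.55009333e-01,  2.87171214e-01,  1.57819286e+00,  2.82726532e-05,
        1.27857067e+00, -1.50040052e-01]), 'qvel': array([ 6.10013968e-04,  5.42387223e-04, -3.43807554e-04,  1.28843408e-03,
        1.06802142e-05, -5.89625164e-04]), 'effort': array([-1.50781369e-03, -4.06004190e+01, -2.92617667e+01, -2.91580191e-04,
        6.00867206e-03, -6.51954863e-06]), 'ee_pos': array([0.30274462, 0.60256629, 0.22993488]), 'ee_rot': array([ 0.16242032,  0.68833717, -0.16394934,  0.68770066]), 'ft_force': array([ 0.48552425,  0.89461808, -0.22664663]), 'wrist_torque': array([-0.02980322,  0.0136904 ,  0.00108296]), 'gripper_width': 1.0009684225614086}
keeper_mid 0.66 [325.0, 257.4] [ 0.403 -0.058  0.02 ]
keeper_mid 0.63 [235.2, 200.4] [0.561 0.204 0.02 ]
keeper_mid 0.59 [191.0, 193.5] [0.578 0.335 0.02 ]
keeper_mid 0.55 [149.4, 200.9] [0.553 0.457 0.02 ]
knob 0.69 [323.2, 227.0] [ 0.489 -0.051  0.02 ]
bolt 0.78 [325.2, 225.6] [ 0.494 -0.057  0.02 ]
bolt_tip 0.74 [325.1, 226.5] [ 0.491 -0.056  0.02 ]
cross 0.68 [282.0, 211.0] [0.533 0.068 0.02 ]
stile 0.92 [274.3, 210.8] [0.533 0.09  0.02 ]
hatch 0.59 [333.8, 230.5] [ 0.48  -0.081  0.02 ]
strike 0.73 [184.4, 232.1] [0.465 0.346 0.02 ]
[ 0.26997152 -0.03382677  1.44859342] 507.69552829725427
```

View pics/top1.png

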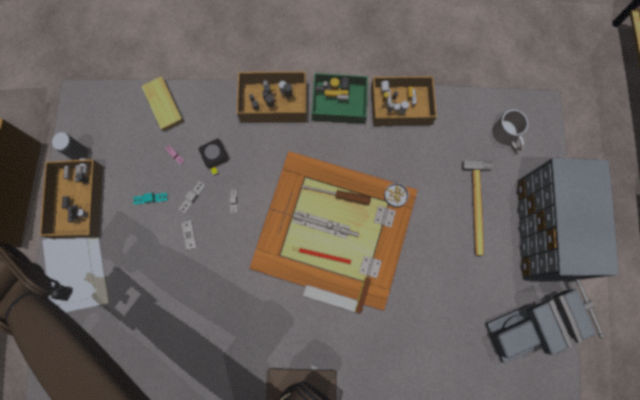

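View pics/scene1.png

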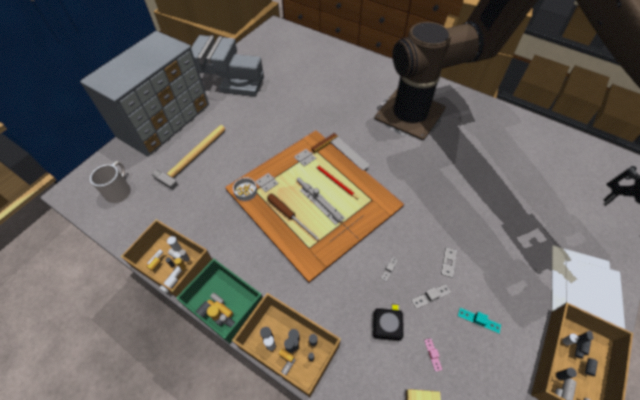

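Top view: of the grey keepers, the larger one lies at about (191,196). The smaller grey look-alike is at (233,200), the strike at (189,235), and there are also turquoise and pink ones. The bolt points left towards the stile at (270,212). The scene view agrees, with the larger grey keeper at (432,296).

```bash
cat >> h.py <<'E'
from scipy.spatial.transform import Rotation as Ro
def tool():
    o=get_obs(); return o['ee_pos'],Ro.from_quat(o['ee_rot']).as_matrix()
def plan(pos,ydir=None):
    """print shift in current tool axes (cm), then turn about tool x to bring tool y along +-ydir (deg)"""
    p,R=tool(); print('shift cm',(R.T@(np.array(pos)-p)*100).round(2),'tilt vs down',(R[:,0]).round(4),'y',R[:,1].round(3))
    if ydir is not None:
        d=R.T@np.append(ydir,0)[:3]; a=np.degrees(np.arctan2(d[2],d[1])); a=(a+90)%180-90
        print('turn about tool x deg',round(a,2))
E
python3 - <<'E'
from h import *
a=snap('top'); O=outline_of('top','keeper_mid')
for d in O[:5]:
    m=d['region'].astype(np.uint8); r=cv2.minAreaRect(np.argwhere(m)[:,::-1].astype(np.float32)); print(round(d['p'],2),d['uv'],m.sum(),r,p2w(a,d['uv'],.01)[0].round(3))
for n in ['bolt','cross','stile']:
    for d in outline_of('top',n)[:2]:
        m=d['region'].astype(np.uint8); 
        b=cv2.boxPoints(cv2.minAreaRect(np.argwhere(m)[:,::-1].astype(np.float32))); print(n,round(d['p'],2),p2w(a,b,.018)[:,:2].round(3).tolist())
w=snap('wrist'); p,R=tool()
print('cam in tool',R.T@(-w['R'].T@w['t']-p),'fwd in tool',R.T@w['R'].T[:,2],'right',R.T@w['R'].T[:,0],w['mtx'][0])
plan([.565,.335,.25])
E
```

```text
0.87 [148.5, 199.0] 293 ((150.23171997070312, 197.58535766601562), (10.049270629882812, 33.46075439453125), 83.6598129272461) [0.561 0.463 0.01 ]
0.81 [190.9, 195.1] 283 ((190.5810546875, 196.48648071289062), (9.881049156188965, 35.22303771972656), 35.53767395019531) [0.575 0.337 0.01 ]
0.6 [231.1, 199.4] 188 ((233.0, 201.0), (24.0, 8.0), 90.0) [0.565 0.218 0.01 ]
bolt 0.55 [[0.505, 0.01], [0.523, 0.006], [0.484, -0.151], [0.466, -0.147]]
cross 0.82 [[0.424, 0.14], [0.656, 0.076], [0.635, 0.006], [0.404, 0.072]]
stile 0.56 [[0.424, 0.142], [0.66, 0.075], [0.637, 0.003], [0.403, 0.071]]
cam in tool [-0.141694    0.00107092 -0.06630134] fwd in tool [9.64611061e-01 5.83504319e-04 2.63676243e-01] right [-7.66808140e-04  9.99999531e-01  5.92270151e-04] [294.25012933   0.         314.53275193]
shift cm [ -1.86 -12.19  35.44] tilt vs down [ 0.  0. -1.] y [0.449 0.893 0.   ]
```

Emit:
{"method": "drive_tool", "body": {
  "targets": [
    {"offset":[0.51,-0.97,3.02],"dr":[0,0,0]},
    {"offset":[0.51,-0.97,3.02],"dr":[0,0,0]},
    {"offset":[0.51,-0.97,3.02],"dr":[0,0,0]},
    {"offset":[0.51,-0.97,3.02],"dr":[0,0,0]},
    {"offset":[0.51,-0.97,3.02],"dr":[0,0,0]},
    {"offset":[0.51,-0.97,3.02],"dr":[0,0,0]},
    {"offset":[0.51,-0.97,3.02],"dr":[0,0,0]},
    {"offset":[0.51,-0.97,3.02],"dr":[0,0,0]},
    {"offset":[0.51,-0.97,3.02],"dr":[0,0,0]},
    {"offset":[0.51,-0.97,3.02],"dr":[0,0,0]},
    {"offset":[0.51,-0.97,3.02],"dr":[0,0,0]},
    {"offset":[0.51,-0.97,3.02],"dr":[0,0,0]}
  ]
}}

```text
time: 1.8
ee_pos: [0.5757, 0.3351, 0.1701]
ee_rot: [0.163, 0.688, -0.163, 0.688]
ft_force: [0.2, -0.2, -0.1]
gripper_width: 0.999
```

Emit:
{"method": "drive_tool", "body": {
  "targets": [
    {"offset":[0,0,0],"dr":[7,0,0]},
    {"offset":[0,0,0],"dr":[7,0,0]},
    {"offset":[0,0,0],"dr":[7,0,0]},
    {"offset":[0,0,0],"dr":[7,0,0]},
    {"offset":[0,0,0],"dr":[7,0,0]},
    {"offset":[0,0,0],"dr":[7,0,0]},
    {"offset":[0,0,0],"dr":[7,0,0]},
    {"offset":[0,0,0],"dr":[7,0,0]},
    {"offset":[0,0,0],"dr":[7,0,0]},
    {"offset":[0,0,0],"dr":[7,0,0]},
    {"offset":[0,0,0],"dr":[7,0,0]},
    {"offset":[0,0,0],"dr":[7,0,0]},
    {"offset":[0,0,0],"dr":[7,0,0]},
    {"offset":[0,0,0],"dr":[7,0,0]},
    {"offset":[0,0,0],"dr":[0,0,0]},
    {"offset":[0,0,0],"dr":[0,0,0]}
  ],
  "hand": 90
}}

```text
time: 3.13
ee_pos: [0.5747, 0.3363, 0.1702]
ee_rot: [0.626, 0.329, -0.626, 0.329]
ft_force: [0.5, -0.2, -0.6]
gripper_width: 0.65
```

```bash
python3 - <<'E'
from h import *
o=get_obs();print(o['time'],o['ee_pos'],o['joints'].round(2),o['gripper_width'])
w=snap('wrist','w1.png')
for d in outline_of('wrist','keeper_mid')[:3]:
    m=d['region'].astype(np.uint8); r=cv2.minAreaRect(np.argwhere(m)[:,::-1].astype(np.float32)); b=cv2.boxPoints(r); P=p2w(w,b,.003)[:,:2]; print(round(d['p'],2),d['uv'],m.sum(),r); print(P.round(4).tolist(),P.mean(0),[np.degrees(np.arctan2(*(P[i+1]-P[i])[::-1])).round(1) for i in range(3)],[np.linalg.norm(P[i+1]-P[i]).round(4) for i in range(3)])
E
```

```text
3.1333 [0.57467461 0.33633198 0.17016358] [ 0.38  0.32  1.65 -0.    1.17  0.98] 0.6502563887298427
0.89 [350.9, 281.5] 487 ((357.42303466796875, 281.88458251953125), (20.246559143066406, 34.66876220703125), 56.3099365234375)
[[0.5301, 0.2237], [0.5715, 0.2256], [0.5708, 0.1993], [0.5287, 0.1968]] [0.55028399 0.21135432] [np.float64(2.7), np.float64(-91.4), np.float64(-176.6)] [np.float64(0.0414), np.float64(0.0263), np.float64(0.0422)]
0.75 [315.8, 183.1] 2276 ((313.2892150878906, 186.09683227539062), (27.48247528076172, 96.36712646484375), 87.95458984375)
[[0.5381, 0.3764], [0.6244, 0.3215], [0.6092, 0.2953], [0.5207, 0.3516]] [0.57311568 0.33619989] [np.float64(-32.5), np.float64(-120.2), np.float64(147.6)] [np.float64(0.1023), np.float64(0.0302), np.float64(0.1049)]
0.71 [231.6, 87.2] 2899 ((233.4603729248047, 85.91133117675781), (111.92456817626953, 28.810440063476562), 47.48955535888672)
[[0.5451, 0.515], [0.5731, 0.5164], [0.5875, 0.413], [0.5581, 0.4098]] [0.56594575 0.46356572] [np.float64(2.9), np.float64(-82.1), np.float64(-173.8)] [np.float64(0.028), np.float64(0.1045), np.float64(0.0296)]
```

View pics/w1.png

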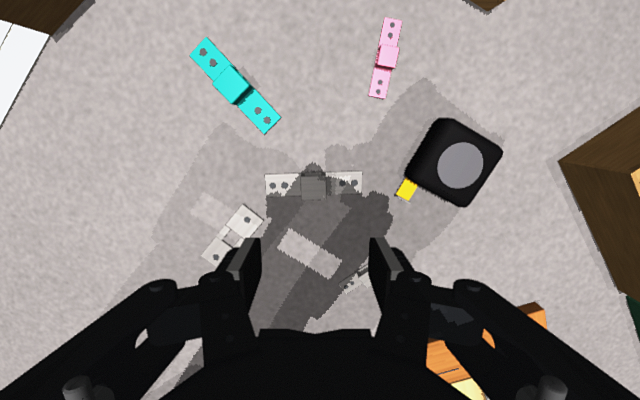

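The wanted keeper sits in shadow at (313,185), nearly lined up with the jaws. I'll fit its pose with a silhouette model.

```bash
cat >> h.py <<'E'
from scipy.optimize import minimize
def box(x,y,z): return np.array([[i,j,k] for i in x for j in y for k in z],float)
KB=[box((-.052,.052),(-.0125,.0125),(0,.003)),box((-.013,.013),(-.0125,.0125),(0,.023))]
def fit(s,mask,q0,z0,boxes=KB):
    """x,y,yaw(deg) of a box model whose silhouette best matches mask"""
    def sil(q):
        c,sn=np.cos(np.radians(q[2])),np.sin(np.radians(q[2])); T=np.array([[c,-sn,0],[sn,c,0],[0,0,1]])
        m=np.zeros((1600,2560),np.uint8)
        for b in boxes:
            uv=w2p(s,b@T.T+[q[0],q[1],z0]); h=cv2.convexHull(((uv+.5)*4).astype(np.float32)); cv2.fillConvexPoly(m,(h*16).astype(np.int32),1,shift=4)
        return cv2.resize(m.astype(np.float32),(640,400),interpolation=cv2.INTER_AREA)
    mm=mask.astype(np.float32); S=np.array([1e-3,1e-3,1.])
    f=lambda v:np.abs(sil(np.array(q0)+v*S)-mm).sum()/mm.sum()
    r=minimize(f,[0,0,0],method='Nelder-Mead',options=dict(initial_simplex=4*np.array([[0,0,0],[1,0,0],[0,1,0],[0,0,1.]])-1,xatol=.02,fatol=1e-4))
    return np.array(q0)+r.x*S,r.fun
E
python3 - <<'E'
from h import *
w=snap('wrist')
d=min(outline_of('wrist','keeper_mid'),key=lambda d:np.hypot(*(np.array(d['uv'])-[314,184])))
q,e=fit(w,d['region'],[.573,.336,-33],0); print(q,e)
a=np.radians(q[2]); 
# check by plate-corner overlay
im=cv2.cvtColor(w['color'],cv2.COLOR_RGB2BGR); T=np.array([[np.cos(a),-np.sin(a),0],[np.sin(a),np.cos(a),0],[0,0,1]])
im=cv2.resize(im,None,fx=4,fy=4)
for b in KB:
    cv2.polylines(im,[((cv2.convexHull(w2p(w,b@T.T+[q[0],q[1],0]).astype(np.float32))+.5)*4).astype(np.int32)],True,(0,0,255),1)
cv2.imwrite('pics/w1c.png',im[600:900,1000:1520])
plan([q[0],q[1],.006],[np.cos(a),np.sin(a)])
E
```

```text
[  0.57416884   0.33821306 -32.79664521] 0.04536905139684677
shift cm [16.41 -0.15 -0.13] tilt vs down [ 0.  0. -1.] y [ 0.823 -0.568  0.   ]
turn about tool x deg -1.81
```

View pics/w1c.png

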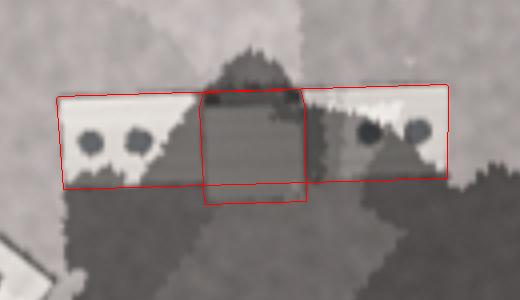

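Emit:
{"method": "drive_tool", "body": {
  "targets": [
    {"offset":[0,-0.15,-0.13],"dr":[-1.8,0,0]},
    {"offset":[3,0,0],"dr":[0,0,0]},
    {"offset":[3,0,0],"dr":[0,0,0]},
    {"offset":[3,0,0],"dr":[0,0,0]},
    {"offset":[3,0,0],"dr":[0,0,0]},
    {"offset":[2,0,0],"dr":[0,0,0]},
    {"offset":[1,0,0],"dr":[0,0,0]},
    {"offset":[1,0,0],"dr":[0,0,0]},
    {"offset":[0.5,0,0],"dr":[0,0,0]},
    {"offset":[0,0,0],"dr":[0,0,0]},
    {"offset":[0,0,0],"dr":[0,0,0]}
  ]
}}

```text
time: 4.25
ee_pos: [0.575, 0.3386, 0.0064]
ee_rot: [0.622, 0.338, -0.62, 0.338]
ft_force: [0.4, 0.9, -0.1]
gripper_width: 0.646
```

Emit:
{"method": "drive_tool", "body": {
  "targets": [
    {"offset":[0,0,0],"dr":[0,0,0]},
    {"offset":[0,0,0],"dr":[0,0,0]},
    {"offset":[0,0,0],"dr":[0,0,0]},
    {"offset":[0,0,0],"dr":[0,0,0]},
    {"offset":[0,0,0],"dr":[0,0,0]},
    {"offset":[0,0,0],"dr":[0,0,0]},
    {"offset":[0,0,0],"dr":[0,0,0]},
    {"offset":[0,0,0],"dr":[0,0,0]},
    {"offset":[0,0,0],"dr":[0,0,0]}
  ],
  "hand": 255
}}

```text
time: 5.0
ee_pos: [0.5753, 0.3387, 0.0069]
ee_rot: [0.622, 0.338, -0.62, 0.338]
ft_force: [-0.0, -0.8, 5.0]
gripper_width: 0.289
```

Emit:
{"method": "drive_tool", "body": {
  "targets": [
    {"offset":[-1,0,0],"dr":[0,0,0]},
    {"offset":[-2,0,0],"dr":[0,0,0]},
    {"offset":[-3,0,0],"dr":[0,0,0]},
    {"offset":[-4,0,0],"dr":[0,0,0]},
    {"offset":[-4,0,0],"dr":[0,0,0]},
    {"offset":[-4,0,0],"dr":[0,0,0]}
  ]
}}

```text
time: 5.5
ee_pos: [0.573, 0.3378, 0.1859]
ee_rot: [-0.62, -0.338, 0.622, -0.338]
ft_force: [0.8, -0.1, -0.8]
gripper_width: 0.289
```

```bash
python3 - <<'E'
from h import *
o=get_obs();print(o['time'],o['ee_pos'],o['joints'].round(2),o['gripper_width'],o['ft_force'])
s=snap('top')
for d in outline_of('top','stile')[:2]:
    q,e=fit(s,d['region'],[.53,.073,-15.3],.0,[box((-.121,.121),(-.035,.035),(.017,.018))]); print(d['p'],q,e)
a=np.radians(q[2]); y=np.array([-np.sin(a),np.cos(a)]); c=q[:2]-.018*y; print('cross?',c) 
plan([*c+np.array([-.04,0]),.22],[np.cos(a),np.sin(a)])
E
```

```text
5.5 [0.57298435 0.33782701 0.1858867 ] [0.38 0.3  1.64 0.   1.2  0.95] 0.28851541262715924 [ 0.7771841  -0.10621461 -0.78313808]Traceback (most recent call last):
  File "<stdin>", line 6, in <module>
NameError: name 'q' is not defined
```

Emit:
{"method": "drive_tool", "body": {
  "targets": [
    {"offset":[0,0.69,1.58],"dr":[0,0,0]},
    {"offset":[0.5,1.09,2.58],"dr":[0,0,0]},
    {"offset":[0.5,1.09,2.58],"dr":[0,0,0]},
    {"offset":[0.5,1.09,2.58],"dr":[0,0,0]},
    {"offset":[0.5,1.09,2.58],"dr":[0,0,0]},
    {"offset":[0.5,1.09,2.58],"dr":[0,0,0]},
    {"offset":[0.5,1.09,2.58],"dr":[0,0,0]},
    {"offset":[0.5,1.09,2.58],"dr":[0,0,0]},
    {"offset":[0,1.09,2.58],"dr":[0,0,0]},
    {"offset":[0,0.4,1.0],"dr":[0,0,0]},
    {"offset":[0,0,0],"dr":[-5.8,0,0]},
    {"offset":[0,0,0],"dr":[-5.8,0,0]},
    {"offset":[0,0,0],"dr":[-5.7,0,0]},
    {"offset":[0,0,0],"dr":[0,0,0]},
    {"offset":[0,0,0],"dr":[0,0,0]}
  ]
}}

```text
time: 6.85
ee_pos: [0.53, 0.0904, 0.1496]
ee_rot: [-0.563, -0.427, 0.564, -0.427]
ft_force: [-0.4, 0.5, -1.5]
gripper_width: 0.286
```

```bash
python3 - <<'E'
from h import *
o=get_obs();print(o['time'],o['ee_pos'],o['joints'].round(2),o['gripper_width'])
w=snap('wrist','w2.png')
for n in ['cross','bolt_tip','knob','bolt','keeper_mid']:
    for d in spot_in('wrist',n)[:2]: print(n,round(d['p'],2),d['uv'],p2w(w,d['uv'],{'cross':.018,'bolt_tip':.029,'knob':.054}.get(n,.029))[0].round(4))
E
```

```text
6.85 [0.53004125 0.09036309 0.14964587] [-0.02  0.07  1.98  0.    1.09  0.25] 0.28568783438641265
cross 0.72 [323.2, 199.0] [0.5369 0.0824 0.018 ]
cross 0.5 [322.6, 213.6] [0.5325 0.0683 0.018 ]
bolt_tip 0.82 [323.6, 309.4] [ 0.5066 -0.0287  0.029 ]
knob 0.84 [321.1, 308.8] [ 0.5086 -0.0099  0.054 ]
bolt 0.88 [320.5, 313.7] [ 0.5022 -0.0329  0.029 ]
keeper_mid 0.75 [312.6, 49.9] [0.5625 0.2095 0.029 ]
keeper_mid 0.71 [316.8, 249.0] [0.5182 0.0386 0.029 ]
```

View pics/w2.png

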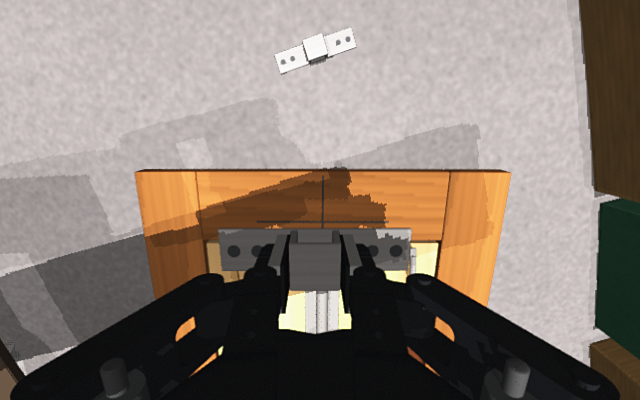

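The cross shows clearly: its vertical line is at col ≈322, rows 175–228, and its horizontal line is at row ≈221, cols 257–387. The keeper is held square between the fingers, with its plate ends at cols 218 and 411. Next I'll fit both to subpixel accuracy.

```bash
cat > m.py <<'E'
from h import *
def linefit(g,idx,centers,half,vert):
    pts=[]
    for i,c in zip(idx,centers):
        c=int(round(c)); r=np.arange(c-half,c+half+1)
        v=(g[i,r] if vert else g[r,i]).astype(float)
        b=np.minimum(v[0],v[-1])-v; k=b.argmax()
        if b[k]>12:
            wt=np.clip(b,0,None); x=(wt*r).sum()/wt.sum(); pts.append((x,i) if vert else (i,x))
    return np.array(pts,np.float64)
def robust(P):
    vx,vy,x,y=cv2.fitLine(P.astype(np.float32),cv2.DIST_HUBER,0,.01,.01).ravel(); return np.array([x,y]),np.array([vx,vy])
E
python3 - <<'E'
from m import *
w=snap('wrist'); g=cv2.cvtColor(w['color'],cv2.COLOR_RGB2GRAY)
V=linefit(g,range(178,218),[322.5]*40,4,True); H=linefit(g,range(258,386),[221]*128,4,False)
print(len(V),len(H))
Vw,Hw=p2w(w,V,.018)[:,:2],p2w(w,H,.018)[:,:2]
(v0,vd),(h0,hd)=robust(Vw*1000),robust(Hw*1000)
k=np.linalg.solve(np.c_[vd,-hd],h0-v0); c=(v0+k[0]*vd)/1000
print('cross',c,'V ang',np.degrees(np.arctan2(*vd[::-1])),'H ang',np.degrees(np.arctan2(*hd[::-1])), 'resid',np.std((Vw*1000-v0)@[-vd[1],vd[0]]),np.std((Hw*1000-h0)@[-hd[1],hd[0]]))
p,R=tool(); print(p,'yaw',np.degrees(np.arctan2(*R[:2,1][::-1])),R[:,0])
a=np.arctan2(*R[:2,1][::-1]); T=np.array([[np.cos(a),-np.sin(a),0],[np.sin(a),np.cos(a),0],[0,0,1]])
im=cv2.resize(cv2.cvtColor(w['color'],cv2.COLOR_RGB2BGR),None,fx=4,fy=4,interpolation=cv2.INTER_CUBIC)
for b in KB:
    cv2.polylines(im,[((cv2.convexHull(w2p(w,b@T.T+[p[0],p[1],p[2]-.0069]).astype(np.float32))+.5)*4).astype(np.int32)],True,(0,0,255),1)
u=((w2p(w,[*c,.018])[0]+.5)*4).astype(int); cv2.drawMarker(im,tuple(int(t) for t in u),(0,255,0),0,30)
cv2.imwrite('pics/w2c.png',im[660:1200,850:1670])
for b in (KB[0],):print(w2p(w,b@T.T+[p[0],p[1],p[2]-.0069]).round(1).tolist())
E
python3 -c "
import cv2;i=cv2.imread('pics/w2c.png');cv2.imwrite('pics/w2d.png',i[:540,:800])"
```

```text
40 125
cross [0.5298299 0.0609072] V ang 74.03978 H ang -15.718285 resid 0.07915403132636349 0.16700084070697757
[0.53043248 0.09011266 0.15009139] yaw -15.611015555647727 [-2.60326374e-05  3.92801901e-05 -9.99999999e-01]
[[221.1, 268.2], [219.5, 270.9], [217.1, 226.4], [215.3, 228.3], [406.3, 268.1], [407.9, 270.7], [410.2, 226.2], [412.0, 228.2]]
```

View pics/w2d.png

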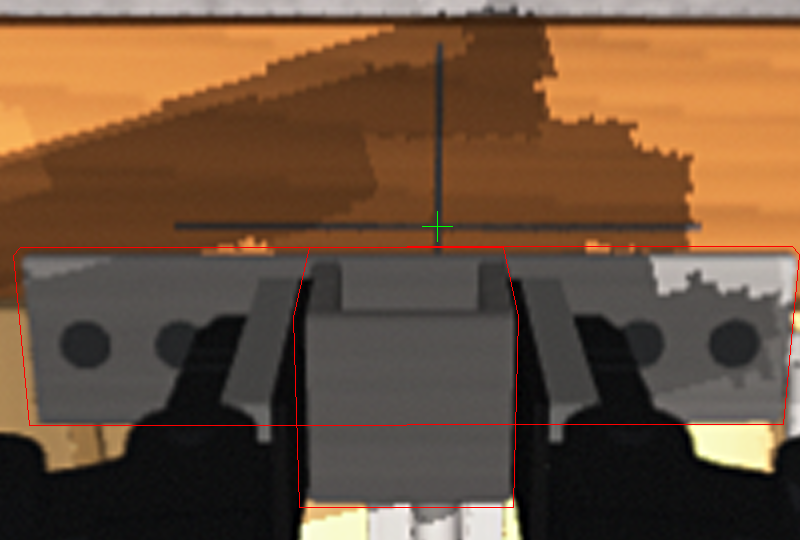

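Emit:
{"method": "drive_tool", "body": {
  "targets": [
    {"offset":[1,0.1,0.6],"dr":[0.2,0,0]},
    {"offset":[1.5,0.1,0.8],"dr":[0,0,0]},
    {"offset":[2,0.1,0.8],"dr":[0,0,0]},
    {"offset":[2,0.1,0.8],"dr":[0,0,0]},
    {"offset":[1.5,0.1,0.8],"dr":[0,0,0]},
    {"offset":[1,0.12,0.5],"dr":[0,0,0]},
    {"offset":[0.5,0.1,0.33],"dr":[0,0,0]},
    {"offset":[0,0,0],"dr":[0,0,0]},
    {"offset":[0,0,0],"dr":[0,0,0]},
    {"offset":[0,0,0],"dr":[0,0,0]}
  ]
}}

```text
time: 8.03
ee_pos: [0.5258, 0.0436, 0.0562]
ee_rot: [0.565, 0.426, -0.563, 0.427]
ft_force: [0.4, -0.5, -0.6]
gripper_width: 0.287
```

```bash
cat > k.py <<'E'
from m import *
import sys
w=snap('wrist'); p,R=tool(); print(get_obs()['time'],p,'yaw',np.degrees(np.arctan2(*R[:2,1][::-1])))
u=w2p(w,[.5298,.0609,.018])[0]; print('pred cross px',u)
im=cv2.resize(cv2.cvtColor(w['color'],cv2.COLOR_RGB2BGR),None,fx=3,fy=3,interpolation=cv2.INTER_CUBIC)
a=np.arctan2(*R[:2,1][::-1]); T=np.array([[np.cos(a),-np.sin(a),0],[np.sin(a),np.cos(a),0],[0,0,1]])
for b in KB:
    cv2.polylines(im,[((cv2.convexHull(w2p(w,b@T.T+[p[0],p[1],p[2]-.0069]).astype(np.float32))+.5)*3).astype(np.int32)],True,(0,0,255),1)
cv2.drawMarker(im,tuple(int(t) for t in (u+.5)*3),(0,255,0),0,30)
cv2.imwrite('pics/'+sys.argv[1],im[450:1000,550:1350]); np.savez('last.npz',img=w['color'],mtx=w['mtx'],k1=w['k1'],R=w['R'],t=w['t'],p=p,TR=R)
E
python3 k.py w3.png
```

```text
8.0833 [0.52581978 0.04364121 0.05630785] yaw -15.77285051132546
pred cross px [312.18018049 201.29025432]
```

View pics/w3.png

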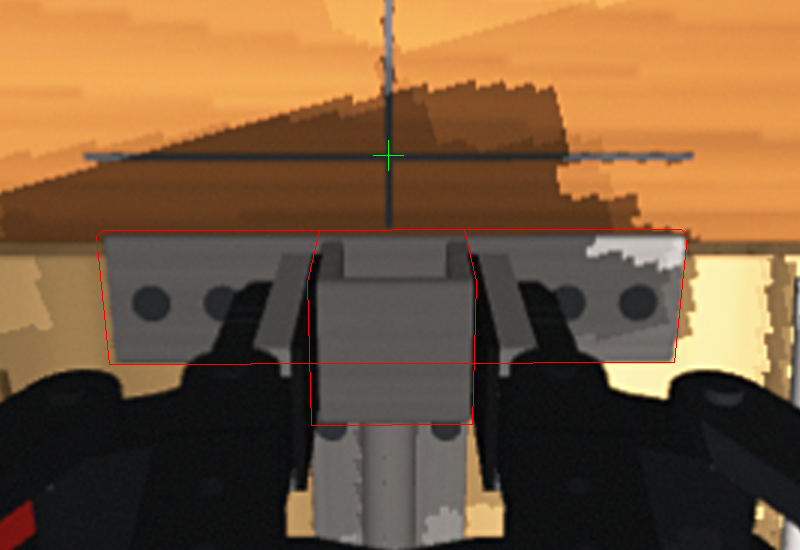

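The cross is at about full-image px (312.5,201.7) and matches the prediction. The keeper overlay is close but slightly large, so I'll fit the keeper's pose from its plate edges numerically.

```bash
cat > f.py <<'E'
from m import *
from scipy.optimize import least_squares
L=np.load('last.npz'); w={k:L[k] for k in ('mtx','k1','R','t')}; w['k1']=float(w['k1']); p=L['p'];TR=L['TR']
img=L['img']; g=cv2.cvtColor(img,cv2.COLOR_RGB2GRAY); S=cv2.cvtColor(img,cv2.COLOR_RGB2HSV)[:,:,1].astype(float)
u=w2p(w,[.5298,.0609,.018])[0]
V=linefit(g,range(158,222),[u[0]+.3]*64,4,True); H=linefit(g,range(220,405),[u[1]+.4]*185,4,False)
(v0,vd),(h0,hd)=robust(p2w(w,V,.018)[:,:2]*1000),robust(p2w(w,H,.018)[:,:2]*1000)
k=np.linalg.solve(np.c_[vd,-hd],h0-v0); c=(v0+k[0]*vd)/1000
an=lambda d:np.degrees(np.arctan2(d[1],d[0]))
print('cross',c,'V-90',an(vd)-90,'H',an(hd),len(V),len(H))
def cross(v,pos,t=None):
    lo,hi=v.min(),v.max(); t=(lo+hi)/2
    i=np.where((v[:-1]-t)*(v[1:]-t)<0)[0]
    return None if len(i)!=1 or hi-lo<60 else pos[i[0]]+(t-v[i[0]])/(v[i[0]+1]-v[i[0]])
P=[]
yaw0=an(TR[:2,1])
def hull(q):
    a=np.radians(q[2]); T=np.array([[np.cos(a),-np.sin(a),0],[np.sin(a),np.cos(a),0],[0,0,1]])
    return cv2.convexHull(w2p(w,KB[0]@T.T+[q[0]/1e3,q[1]/1e3,q[3]/1e3]).astype(np.float32))
q0=np.array([p[0]*1e3,p[1]*1e3,yaw0,p[2]*1e3-6.9]); h=hull(q0)[:,0]; x0,x1,y0,y1=h[:,0].min(),h[:,0].max(),h[:,1].min(),h[:,1].max()
for r in range(int(y0)+6,int(y1)-4):
    for c0 in (x0+(r-y0)/(y1-y0)*4+1,x1-(r-y0)/(y1-y0)*4-1):
        cc=np.arange(int(c0)-5,int(c0)+6); z=cross(S[r,cc],cc)
        if z: P.append((z,r))
nl=len(P)
for cl in list(range(int(x0)+8,int(x0)+60))+list(range(int(x1)-60,int(x1)-8)):
    for r0,half in ((y0+1.5,4),(y1-1,4)):
        rr=np.arange(int(r0)-half,int(r0)+half+1); z=cross(S[rr,cl],rr)
        if z: P.append((cl,z))
P=np.array(P); print(nl,len(P))
f=lambda q:[cv2.pointPolygonTest(hull(q),(float(a),float(b)),True) for a,b in P]
r=least_squares(f,q0,loss='soft_l1',f_scale=.3,diff_step=1e-4,x_scale=[1,1,1,1]); print('keeper',r.x,'minus tool',r.x-q0,'med|res|px',np.median(np.abs(r.fun)))
d=r.x[:2]/1e3-p[:2]; print('offset in tool y,z mm',TR.T[1:,:2]@d*1e3)
hy=an(hd)
t=c-d
print('TCP xy target',t,'shift cm',TR.T@np.append(t-p[:2],0)*100,'turn tool x',-(hy-r.x[2]))
E
python3 f.py
```

```text
cross [0.5299148  0.06058449] V-90 -15.680542 H -15.753795 60 179
70 216
keeper [525.8557455   41.83584181 -15.79170747  46.96396358] minus tool [ 0.03596201 -1.80536525 -0.01885696 -2.44388939] med|res|px 0.12780347028720124
offset in tool y,z mm [0.5253486  1.72761271]
TCP xy target [0.52987883 0.06238985] shift cm [ 6.63590557e-04 -1.19011818e-01 -1.91460468e+00] turn tool x -0.037912801390247
```

Emit:
{"method": "drive_tool", "body": {
  "targets": [
    {"offset":[0,-0.04,-0.6],"dr":[0,0,0]},
    {"offset":[0,-0.04,-0.7],"dr":[0,0,0]},
    {"offset":[0,-0.04,-0.6],"dr":[0,0,0]},
    {"offset":[0.8,0,0],"dr":[0,0,0]},
    {"offset":[0.8,0,0],"dr":[0,0,0]},
    {"offset":[0.6,0,0],"dr":[0,0,0]},
    {"offset":[0.4,0,0],"dr":[0,0,0]},
    {"offset":[0,0,0],"dr":[0,0,0]},
    {"offset":[0,0,0],"dr":[0,0,0]},
    {"offset":[0,0,0],"dr":[0,0,0]}
  ]
}}

```text
time: 8.92
ee_pos: [0.5289, 0.0619, 0.0291]
ee_rot: [0.564, 0.426, -0.564, 0.427]
ft_force: [-0.1, 0.2, -1.1]
gripper_width: 0.284
```

```bash
python3 k.py w4.png
```

```text
8.9667 [0.52910982 0.06192673 0.029371  ] yaw -15.802763822603858
pred cross px [315.57019608 245.801117  ]
```

View pics/w4.png

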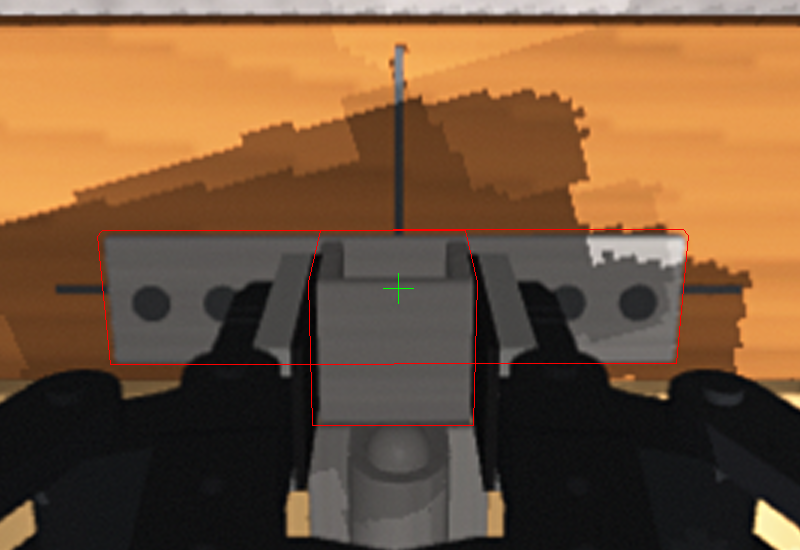

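The horizontal line now shows beyond both plate ends, at crop row 289 (cols 57–105 and 690–743). The vertical line is at crop col 399 and the plate mid at about 396, so the keeper is roughly 0.6 mm off to the left. I'll refine this numerically with the visible segments.

```bash
sed -i "s/V=linefit.*/V=linefit(g,range(172,224),[u[0]+.5]*52,4,True); hc=list(range(204,214))+list(range(416,430)); H=linefit(g,hc,[u[1]+.2]*len(hc),4,False)/" f.py; sed -i "s/P=np.array(P); print/P=np.array([q for q in P if abs(q[1]-u[1])>4]); print/" f.py
cat >> f.py <<'E'
for z in (18,19,20,21,22):
    r=least_squares(lambda q:f([*q,z]),q0[:3],loss='soft_l1',f_scale=.3,diff_step=1e-4); d=r.x[:2]/1e3-c; print(z,'keeper-cross in tool y,z mm',TR.T[1:,:2]@d*1e3,r.x[2],r.cost)
E
python3 f.py
```

```text
cross [0.5298663  0.06071634] V-90 -15.794624 H -15.861865 51 24
64 197
keeper [528.97472487  60.2936314  -15.74558352  20.25659897] minus tool [-0.1350909  -1.63310147  0.05718031 -2.21440433] med|res|px 0.15450320976102377
offset in tool y,z mm [0.3147519  1.60816703]
TCP xy target [0.53000137 0.06234944] shift cm [ 4.85720873e-05  7.42742401e-02 -6.49524471e-02] turn tool x 0.11628152835683281
18 keeper-cross in tool y,z mm [-0.70520679  1.52069498] -15.749914704769466 21.836271572655427
19 keeper-cross in tool y,z mm [-0.74806564  1.12774883] -15.746463639985699 15.133796050097565
20 keeper-cross in tool y,z mm [-0.74424027  0.74659399] -15.745715007124264 9.768704907970104
21 keeper-cross in tool y,z mm [-0.73271529  0.36914166] -15.746291030327278 13.85195374712537
22 keeper-cross in tool y,z mm [-0.7343481  -0.00689165] -15.744885556332685 26.230356547753065
```

Emit:
{"method": "drive_tool", "body": {
  "targets": [
    {"offset":[0,0.07,-0.07],"dr":[0,0,0]},
    {"offset":[0,0,0],"dr":[0,0,0]},
    {"offset":[0.1,0,0],"dr":[0,0,0]},
    {"offset":[0.07,0,0],"dr":[0,0,0]},
    {"offset":[0,0,0],"dr":[0,0,0]},
    {"offset":[0,0,0],"dr":[0,0,0]}
  ]
}}

```text
time: 9.47
ee_pos: [0.5296, 0.0626, 0.0274]
ee_rot: [-0.564, -0.427, 0.564, -0.427]
ft_force: [-0.2, 1.1, -0.9]
gripper_width: 0.286
```

Emit:
{"method": "drive_tool", "body": {
  "targets": [
    {"offset":[0.04,0,0],"dr":[0,0,0]},
    {"offset":[0.04,0,0],"dr":[0,0,0]},
    {"offset":[0,0,0],"dr":[0,0,0]}
  ]
}}

```text
time: 9.72
ee_pos: [0.5296, 0.0626, 0.0265]
ee_rot: [-0.564, -0.427, 0.564, -0.427]
ft_force: [-0.5, -0.6, -0.6]
gripper_width: 0.288
```

```bash
python3 k.py w5.png; python3 f.py; python3 -c "
from h import *
print(get_obs()['ft_force'])"
```

```text
9.7667 [0.52959982 0.06259147 0.02655934] yaw -15.785348809182635
pred cross px [314.80749998 249.11474209]
cross [0.5298559  0.06076471] V-90 -15.8467865 H -15.822933 50 24
64 196
keeper [529.59997101  60.93900067 -15.74674828  17.6374409 ] minus tool [ 1.48207873e-04 -1.65246535e+00  3.86005277e-02 -2.02190102e+00] med|res|px 0.14834184996166866
offset in tool y,z mm [0.44966968 1.59010658]
TCP xy target [0.52985576 0.06241717] shift cm [-4.33962036e-06  2.93697658e-02  9.80967051e-03] turn tool x 0.07618491553799878
18 keeper-cross in tool y,z mm [-0.29003933 -0.23420847] -15.748424772898685 10.91904378467884
19 keeper-cross in tool y,z mm [-0.28814783 -0.61080609] -15.74658310896144 21.800228839274922
20 keeper-cross in tool y,z mm [-0.29492389 -0.98666087] -15.747624429442663 34.95741269373219
21 keeper-cross in tool y,z mm [-0.29148643 -1.3620303 ] -15.74816644223455 48.56993696502085
22 keeper-cross in tool y,z mm [-0.30899238 -1.73729364] -15.748776808205408 62.45648307340096
[ 0.0152313   0.39203868 -1.71342595]
```

Emit:
{"method": "drive_tool", "body": {
  "targets": [
    {"offset":[0,0.03,0],"dr":[0,0,0]},
    {"offset":[0.05,0,0],"dr":[0,0,0]},
    {"offset":[0.05,0,0],"dr":[0,0,0]},
    {"offset":[0,0,0],"dr":[0,0,0]}
  ]
}}

```text
time: 10.1
ee_pos: [0.5299, 0.0625, 0.0255]
ee_rot: [-0.564, -0.427, 0.564, -0.427]
ft_force: [0.1, -0.0, -1.9]
gripper_width: 0.285
```

Emit:
{"method": "drive_tool", "body": {
  "targets": [
    {"offset":[0.04,0,0],"dr":[0,0,0]},
    {"offset":[0.03,0,0],"dr":[0,0,0]},
    {"offset":[0,0,0],"dr":[0,0,0]}
  ]
}}

```text
time: 10.35
ee_pos: [0.53, 0.0625, 0.0249]
ee_rot: [0.564, 0.427, -0.564, 0.427]
ft_force: [0.1, 1.4, -2.1]
gripper_width: 0.286
```

```bash
python3 k.py w6.png; python3 f.py | grep -v '^2[12]'; python3 -c "
from h import *
print(get_obs()['ft_force'])"
```

```text
10.4 [0.52996208 0.06248854 0.02491043] yaw -15.788606349324077
pred cross px [314.11420037 250.3903723 ]
cross [0.529816   0.06076926] V-90 -15.8992 H -15.851358 50 24
62 194
keeper [529.97754671  60.82825489 -15.79950802  16.03817713] minus tool [ 0.01546579 -1.66028573 -0.01090167 -1.97225531] med|res|px 0.1453514485953675
offset in tool y,z mm [0.46662761 1.5934386 ]
TCP xy target [0.52980051 0.06242954] shift cm [ 3.87449862e-07 -1.39426096e-02  1.00735517e-02] turn tool x 0.05185039115228918
18 keeper-cross in tool y,z mm [ 0.14814862 -0.83874966] -15.802084885911063 29.39568955404232
19 keeper-cross in tool y,z mm [ 0.14736354 -1.21452416] -15.802321195499049 42.49108231993552
20 keeper-cross in tool y,z mm [ 0.16517907 -1.58975978] -15.80144986123792 55.890334696554355
[-0.75419596 -0.91503613 -1.38116747]
```

Emit:
{"method": "drive_tool", "body": {
  "targets": [
    {"offset":[0,-0.01,0.07],"dr":[0,0,0]},
    {"offset":[0,0,0],"dr":[0,0,0]},
    {"offset":[0.03,0,0],"dr":[0,0,0]},
    {"offset":[0,0,0],"dr":[0,0,0]},
    {"offset":[0,0,0],"dr":[0,0,0]}
  ]
}}

```text
time: 10.82
ee_pos: [0.5298, 0.0618, 0.0249]
ee_rot: [0.564, 0.427, -0.564, 0.427]
ft_force: [-1.0, -0.3, 1.6]
gripper_width: 0.291
```

Emit:
{"method": "drive_tool", "body": {
  "targets": [
    {"offset":[0.03,0,0],"dr":[0,0,0]},
    {"offset":[0,0,0],"dr":[0,0,0]}
  ]
}}

```text
time: 10.98
ee_pos: [0.5298, 0.0618, 0.0248]
ee_rot: [-0.564, -0.427, 0.564, -0.427]
ft_force: [-2.4, -0.8, 5.2]
gripper_width: 0.287
```

Emit:
{"method": "drive_tool", "body": {
  "targets": [
    {"offset":[0.03,0,0],"dr":[0,0,0]},
    {"offset":[0,0,0],"dr":[0,0,0]}
  ]
}}

```text
time: 11.15
ee_pos: [0.5298, 0.0618, 0.0248]
ee_rot: [-0.564, -0.427, 0.564, -0.427]
ft_force: [-3.5, -1.3, 6.8]
gripper_width: 0.286
```

```bash
python3 k.py w7.png; python3 f.py | grep -v '^2[012]'; python3 -c "
from h import *
print(get_obs()['ft_force'])"
```

```text
11.2 [0.5297741  0.06179016 0.02481445] yaw -15.780256519029873
pred cross px [314.08302069 249.26281134]
cross [0.5298235  0.06071259] V-90 -15.912537 H -15.806845 51 24
64 196
keeper [529.80038214  60.1066164  -15.85955278  15.96632713] minus tool [ 0.02627751 -1.68354421 -0.07929626 -1.94811896] med|res|px 0.14214918033375587
offset in tool y,z mm [0.48312473 1.61294825]
TCP xy target [0.5297972  0.06239613] shift cm [-1.09691833e-05 -1.42563613e-02 -5.89414696e-02] turn tool x -0.052708068132535146
18 keeper-cross in tool y,z mm [ 0.15190121 -0.17611678] -15.860274413754732 33.00081684850966
19 keeper-cross in tool y,z mm [ 0.1437532  -0.55224778] -15.861228287878905 46.51877956296827
[-3.85033111 -1.12904517  6.86598205]
```

Emit:
{"method": "drive_tool", "body": {
  "targets": [
    {"offset":[-0.06,0,0],"dr":[0,0,0]},
    {"offset":[0,0,0],"dr":[0,0,0]}
  ]
}}

```text
time: 11.37
ee_pos: [0.5299, 0.0618, 0.0248]
ee_rot: [0.564, 0.426, -0.564, 0.427]
ft_force: [-0.9, 0.0, 1.8]
gripper_width: 0.285
```

Emit:
{"method": "drive_tool", "body": {
  "targets": [
    {"offset":[0,0,0],"dr":[0,0,0]},
    {"offset":[0,0,0],"dr":[0,0,0]},
    {"offset":[0,0,0],"dr":[0,0,0]},
    {"offset":[0,0,0],"dr":[0,0,0]},
    {"offset":[0,0,0],"dr":[0,0,0]},
    {"offset":[0,0,0],"dr":[0,0,0]},
    {"offset":[-0.5,0,0],"dr":[0,0,0]},
    {"offset":[-1,0,0],"dr":[0,0,0]},
    {"offset":[-2,0,0],"dr":[0,0,0]},
    {"offset":[-3,0,0],"dr":[0,0,0]},
    {"offset":[-4,0,0],"dr":[0,0,0]},
    {"offset":[0,0,3.3],"dr":[0,0,0]},
    {"offset":[0,0,3.3],"dr":[0,0,0]},
    {"offset":[0,0,3.3],"dr":[0,0,0]},
    {"offset":[0,0,3.1],"dr":[0,0,0]},
    {"offset":[0,0,0],"dr":[0,0,0]},
    {"offset":[0,0,0],"dr":[0,0,0]}
  ],
  "hand": 125
}}

```text
time: 12.78
ee_pos: [0.4944, -0.0645, 0.1308]
ee_rot: [0.565, 0.425, -0.564, 0.426]
ft_force: [-0.7, -0.2, 0.4]
gripper_width: 0.512
```

```bash
python3 - <<'E'
from h import *
o=get_obs();print(o['time'],o['ee_pos'],o['gripper_width'],o['ft_force'])
w=snap('wrist','w8.png')
for n in ['knob','bolt_tip']:
    for d in spot_in('wrist',n)[:2]: print(n,round(d['p'],2),d['uv'])
E
```

```text
12.7833 [ 0.49439818 -0.06453552  0.13078492] 0.511639233772824 [-0.74531403 -0.20444531  0.38663885]
knob 0.61 [314.5, 186.9]
bolt_tip 0.96 [312.7, 182.7]
```

View pics/w8.png

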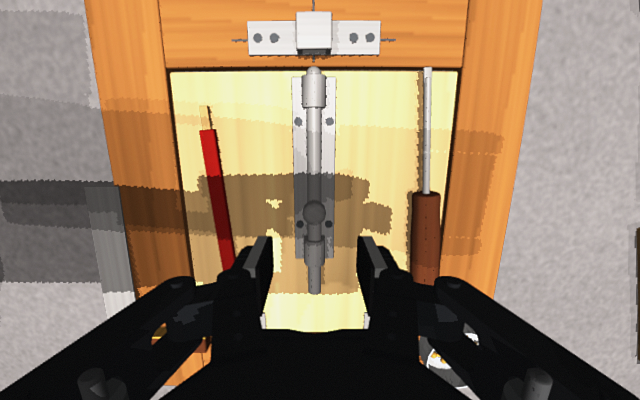

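The keeper sits at (314,38) with the pencil line ends showing evenly on both sides. The knob is at (314,212), just ahead of the jaws, and the pencil and screwdriver are well clear.

```bash
python3 - <<'E'
from h import *
w=snap('wrist'); p,R=tool()
for d in outline_of('wrist','keeper_mid')[:1]:
    q,e=fit(w,d['region'],[.5298,.0607,-15.8],.016); print('keeper',q,e,d['uv'])
K=p2w(w,[314,212],.054)[0]; print('knob',K)
hy=np.array([.272,.962]); c=np.array([.5298,.0607]); k=K[:2]-c
print('hatch x,y of knob',k@[.962,-.272]*1e3,k@hy*1e3+23)
plan([*K[:2],.045],[.962,-.272])
E
```

```text
keeper [  0.53038339   0.0615408  -15.62651233] 0.028145862743258476 [319.6, 39.2]
knob [ 0.49441677 -0.0638775   0.054     ]
hatch x,y of knob -0.1535889409753619 -106.46779039141776
shift cm [8.48 0.03 0.16] tilt vs down [ 2.e-04  1.e-04 -1.e+00] y [ 0.963 -0.27   0.   ]
turn about tool x deg 0.1
```

Emit:
{"method": "drive_tool", "body": {
  "targets": [
    {"offset":[2,0.03,0],"dr":[0,0,0]},
    {"offset":[3,0,0],"dr":[0,0,0]},
    {"offset":[2,0,0],"dr":[0,0,0]},
    {"offset":[1,0,0],"dr":[0,0,0]},
    {"offset":[0.5,0,0],"dr":[0,0,0]},
    {"offset":[0,0,0],"dr":[0,0,0]},
    {"offset":[0,0,0],"dr":[0,0,0]}
  ]
}}

```text
time: 13.62
ee_pos: [0.4954, -0.0633, 0.0454]
ee_rot: [0.564, 0.426, -0.564, 0.427]
ft_force: [-0.5, -0.2, 0.5]
gripper_width: 0.513
```

Emit:
{"method": "drive_tool", "body": {
  "targets": [
    {"offset":[0,0,0],"dr":[0,0,0]},
    {"offset":[0,0,0],"dr":[0,0,0]},
    {"offset":[0,0,0],"dr":[0,0,0]},
    {"offset":[0,0,0],"dr":[0,0,0]},
    {"offset":[0,0,0],"dr":[0,0,0]},
    {"offset":[0,0,0],"dr":[0,0,0]},
    {"offset":[0,0,0],"dr":[0,0,0]}
  ],
  "hand": 255
}}

```text
time: 14.2
ee_pos: [0.4944, -0.0633, 0.0462]
ee_rot: [-0.564, -0.427, 0.564, -0.426]
ft_force: [-4.0, 1.3, 6.9]
gripper_width: 0.177
```

Emit:
{"method": "drive_tool", "body": {
  "targets": [
    {"offset":[-0.05,0,-0.2],"dr":[0,0,0]},
    {"offset":[0,0,-0.4],"dr":[0,0,0]},
    {"offset":[0,0,-0.4],"dr":[0,0,0]},
    {"offset":[0,0,-0.4],"dr":[0,0,0]},
    {"offset":[0,0,-0.4],"dr":[0,0,0]},
    {"offset":[0,0,-0.4],"dr":[0,0,0]},
    {"offset":[0,0,-0.4],"dr":[0,0,0]},
    {"offset":[0,0,-0.4],"dr":[0,0,0]},
    {"offset":[0,0,0],"dr":[0,0,0]}
  ]
}}

```text
time: 14.95
ee_pos: [0.5026, -0.034, 0.0462]
ee_rot: [-0.563, -0.427, 0.564, -0.426]
ft_force: [-4.7, 0.6, 6.5]
gripper_width: 0.174
```

Emit:
{"method": "drive_tool", "body": {
  "targets": [
    {"offset":[0,0,-0.4],"dr":[0,0,0]},
    {"offset":[0,0,-0.4],"dr":[0,0,0]},
    {"offset":[0,0,-0.4],"dr":[0,0,0]},
    {"offset":[0,0,-0.4],"dr":[0,0,0]},
    {"offset":[0,0,0],"dr":[0,0,0]}
  ]
}}

```text
time: 15.37
ee_pos: [0.507, -0.0186, 0.0462]
ee_rot: [-0.563, -0.427, 0.564, -0.426]
ft_force: [-4.3, 1.3, 5.4]
gripper_width: 0.178
```

Emit:
{"method": "drive_tool", "body": {
  "targets": [
    {"offset":[0,0,-0.2],"dr":[0,0,0]},
    {"offset":[0,0,-0.2],"dr":[0,0,0]},
    {"offset":[0,0,0],"dr":[0,0,0]}
  ]
}}

```text
time: 15.62
ee_pos: [0.508, -0.0151, 0.0462]
ee_rot: [-0.563, -0.427, 0.564, -0.426]
ft_force: [-4.9, -0.6, 6.4]
gripper_width: 0.172
```

Emit:
{"method": "drive_tool", "body": {
  "targets": [
    {"offset":[0,0,-0.2],"dr":[0,0,0]},
    {"offset":[0,0,-0.1],"dr":[0,0,0]},
    {"offset":[0,0,0],"dr":[0,0,0]}
  ]
}}

```text
time: 15.87
ee_pos: [0.5081, -0.0146, 0.0462]
ee_rot: [-0.561, -0.427, 0.566, -0.428]
ft_force: [-7.7, -9.6, 6.4]
gripper_width: 0.176
```

Emit:
{"method": "drive_tool", "body": {
  "targets": [
    {"offset":[0,0,-0.2],"dr":[0,0,0]},
    {"offset":[0,0,-0.1],"dr":[0,0,0]},
    {"offset":[0,0,0],"dr":[0,0,0]}
  ]
}}

```text
time: 16.12
ee_pos: [0.5081, -0.0145, 0.0462]
ee_rot: [-0.559, -0.426, 0.567, -0.43]
ft_force: [-11.3, -18.8, 8.3]
gripper_width: 0.174
```

```bash
python3 - <<'E'
from h import *
o=get_obs();print(o['time'],o['ee_pos'],o['ft_force'])
w=snap('wrist','w9.png')
for n in ['bolt_tip','knob']:
  for d in outline_of('wrist',n)[:1]:
    ys,xs=np.where(d['region']);print(n,d['p'],d['uv'],xs.min(),xs.max(),ys.min(),ys.max())
im=cv2.imread('pics/w9.png'); cv2.imwrite('pics/w9c.png',cv2.resize(im[90:400,170:460],None,fx=1.9,fy=1.9))
E
```

```text
16.1167 [ 0.50813581 -0.01449745  0.04615141] [-11.30192063 -18.81879466   8.33254991]
bolt_tip 0.93 [314.6, 237.5] 300 329 38 332
knob 0.86 [312.6, 241.9] 299 329 37 333
```

View pics/w9c.png

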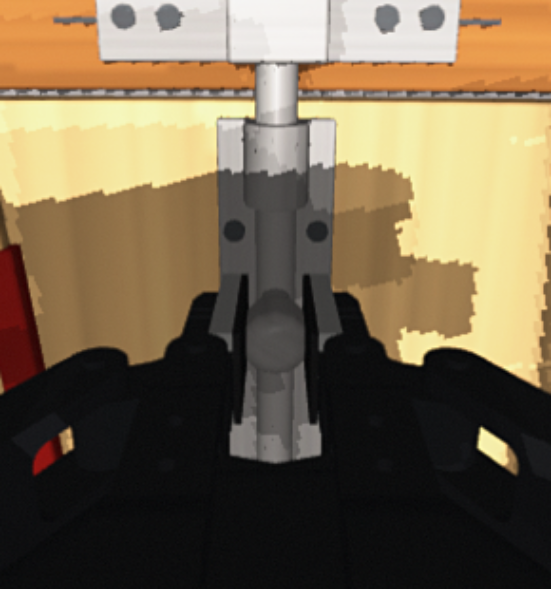

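The rod passes from the door into the loop and is held at the knob. The force rise at about 51 mm of travel suggests the end stop. I'll check where the tip is and whether the keeper moved.

```bash
python3 - <<'E'
from h import *
w=snap('wrist','w10.png'); c=np.array([.5298,.0607]); A=np.array([[.962,-.272],[.272,.962]])
for z in (.027,.029): print('tip hatch x,y',A@(p2w(w,[313.5,37.5],z)[0,:2]-c)*1e3+[0,23])
for d in outline_of('wrist','keeper_mid')[:1]:
    q,e=fit(w,d['region'],[.5298,.0607,-15.8],.016); print('keeper-cross',A@(q[:2]-c)*1e3,q[2],e)
E
```

```text
tip hatch x,y [-0.86375814 51.7211632 ]
tip hatch x,y [-0.8508181  51.24924707]
keeper-cross [0.23169771 0.49457954] -15.565738831690265 0.0308409184217453
```

Emit:
{"method": "drive_tool", "body": {
  "targets": [
    {"offset":[0,0,0.3],"dr":[0,0,0]},
    {"offset":[0,0,0.1],"dr":[0,0,0]},
    {"offset":[0,0,0],"dr":[0,0,0]}
  ]
}}

```text
time: 16.62
ee_pos: [0.5081, -0.0147, 0.0462]
ee_rot: [-0.563, -0.427, 0.565, -0.427]
ft_force: [-7.1, -5.4, 7.8]
gripper_width: 0.177
```

Emit:
{"method": "drive_tool", "body": {
  "targets": [
    {"offset":[0,0,0],"dr":[0,0,0]},
    {"offset":[0,0,0],"dr":[0,0,0]},
    {"offset":[0,0,0],"dr":[0,0,0]},
    {"offset":[0,0,0],"dr":[0,0,0]},
    {"offset":[0,0,0],"dr":[0,0,0]},
    {"offset":[0,0,0],"dr":[0,0,0]},
    {"offset":[-1,0,0],"dr":[0,0,0]},
    {"offset":[-2,0,0],"dr":[0,0,0]},
    {"offset":[-3,0,0],"dr":[0,0,0]},
    {"offset":[-2,0,0],"dr":[0,0,0]},
    {"offset":[0,0,0],"dr":[0,0,0]},
    {"offset":[0,0,0],"dr":[0,0,0]}
  ],
  "hand": 135
}}

```text
time: 17.62
ee_pos: [0.51, -0.0135, 0.1273]
ee_rot: [0.565, 0.425, -0.563, 0.428]
ft_force: [0.1, -0.2, -0.7]
gripper_width: 0.47
```

```bash
python3 - <<'E'
from h import *
o=get_obs();print(o['time'],o['ee_pos'],o['ft_force'],o['gripper_width'])
w=snap('wrist','w11.png'); c=np.array([.5298,.0607]); A=np.array([[.962,-.272],[.272,.962]])
for d in outline_of('wrist','keeper_mid')[:1]:
    q,e=fit(w,d['region'],[.5298,.0607,-15.8],.016); print('keeper-cross',A@(q[:2]-c)*1e3,q[2],e,d['uv'])
for d in spot_in('wrist','knob')[:1]: print(d)
im=cv2.imread('pics/w11.png'); cv2.imwrite('pics/w11c.png',cv2.resize(im[0:270,180:450],None,fx=2.2,fy=2.2,interpolation=cv2.INTER_CUBIC))
plan([.5298,.0607,.10],[.962,-.272])
E
```

```text
17.6167 [ 0.50998037 -0.0134802   0.12726084] [ 0.09735268 -0.17545372 -0.67263595] 0.46995116968719575
keeper-cross [0.23052656 0.266474  ] -15.626294004352625 0.022419430315494537 [311.9, 108.7]
{'uv': [309.8, 215.1], 'p': 0.69}
shift cm [ 2.39  0.13 -7.7 ] tilt vs down [-2.5e-03  6.0e-04 -1.0e+00] y [ 0.962 -0.272 -0.003]
turn about tool x deg 0.0
```

View pics/w11c.png

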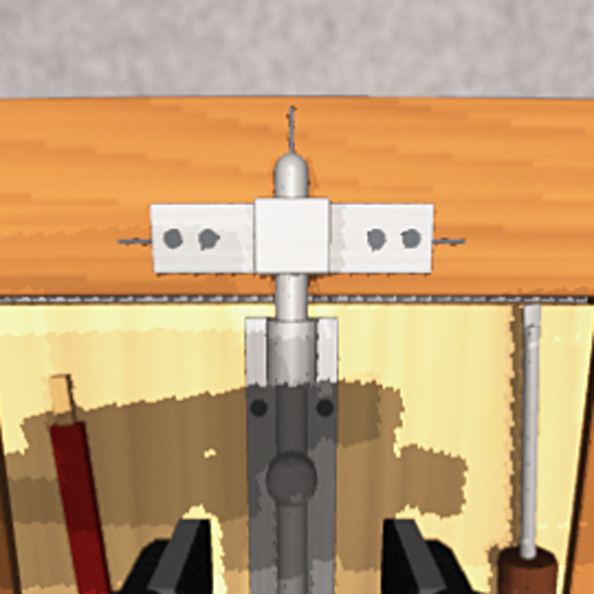

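The bolt is home: the round end stands beyond the loop at crop (291,160), and the keeper is square on the cross with equal line ends on both sides. Next I'll shut the fingers and press.

Emit:
{"method": "drive_tool", "body": {
  "targets": [
    {"offset":[0,0.03,-1.5],"dr":[0,0,0]},
    {"offset":[0,0.04,-2.5],"dr":[0,0,0]},
    {"offset":[0,0.03,-2.2],"dr":[0,0,0]},
    {"offset":[0,0.03,-1.5],"dr":[0,0,0]},
    {"offset":[0,0,0],"dr":[0,0,0]},
    {"offset":[0,0,0],"dr":[0,0,0]},
    {"offset":[0,0,0],"dr":[0,0,0]},
    {"offset":[0,0,0],"dr":[0,0,0]},
    {"offset":[2,0,0],"dr":[0,0,0]},
    {"offset":[2,0,0],"dr":[0,0,0]},
    {"offset":[2,0,0],"dr":[0,0,0]},
    {"offset":[1,0,0],"dr":[0,0,0]},
    {"offset":[0.5,0,0],"dr":[0,0,0]},
    {"offset":[0,0,0],"dr":[0,0,0]},
    {"offset":[0,0,0],"dr":[0,0,0]},
    {"offset":[0,0,0],"dr":[0,0,0]}
  ],
  "hand": 255
}}

```text
time: 19.1
ee_pos: [0.532, 0.0602, 0.0514]
ee_rot: [0.565, 0.426, -0.563, 0.427]
ft_force: [0.7, 0.1, 0.7]
gripper_width: 0.003
```

```bash
python3 - <<'E'
from h import *
o=get_obs();print(o['time'],o['ee_pos'],o['ft_force'],o['gripper_width'])
plan([.5298,.0607,.041],[.962,-.272])
E
```

```text
19.1 [0.53200528 0.06023779 0.05141668] [0.67828616 0.05921981 0.70341518] 0.0029222757418409353
shift cm [ 1.04 -0.23  0.02] tilt vs down [ 2.4e-03 -2.0e-04 -1.0e+00] y [ 0.962 -0.272  0.002]
turn about tool x deg -0.01
```

Emit:
{"method": "drive_tool", "body": {
  "targets": [
    {"offset":[0,-0.2,0],"dr":[0,0,0]},
    {"offset":[0.4,0,0],"dr":[0,0,0]},
    {"offset":[0.3,0,0],"dr":[0,0,0]},
    {"offset":[0.1,0,0],"dr":[0,0,0]},
    {"offset":[0.05,0,0],"dr":[0,0,0]},
    {"offset":[0,0,0],"dr":[0,0,0]},
    {"offset":[0,0,0],"dr":[0,0,0]}
  ]
}}

```text
time: 19.68
ee_pos: [0.529, 0.061, 0.0416]
ee_rot: [-0.564, -0.427, 0.564, -0.427]
ft_force: [-0.0, 0.0, -0.6]
gripper_width: 0.0
```

Emit:
{"method": "drive_tool", "body": {
  "targets": [
    {"offset":[0,0.07,0],"dr":[0,0,0]},
    {"offset":[0.04,0,0],"dr":[0,0,0]},
    {"offset":[0,0,0],"dr":[0,0,0]},
    {"offset":[0,0,0],"dr":[0,0,0]}
  ]
}}

```text
time: 20.02
ee_pos: [0.5297, 0.0608, 0.0413]
ee_rot: [0.564, 0.427, -0.564, 0.427]
ft_force: [0.4, 0.5, -0.9]
gripper_width: 0.0
```

Emit:
{"method": "drive_tool", "body": {
  "targets": [
    {"offset":[0.04,0,0],"dr":[0,0,0]},
    {"offset":[0,0,0],"dr":[0,0,0]},
    {"offset":[0,0,0],"dr":[0,0,0]}
  ]
}}

```text
time: 20.27
ee_pos: [0.5298, 0.0608, 0.0411]
ee_rot: [0.564, 0.427, -0.564, 0.427]
ft_force: [-0.6, 0.0, 1.8]
gripper_width: 0.004
```

Contact. I'll step the push up.

Emit:
{"method": "drive_tool", "body": {
  "targets": [
    {"offset":[0.04,0,0],"dr":[0,0,0]},
    {"offset":[0,0,0],"dr":[0,0,0]},
    {"offset":[0,0,0],"dr":[0,0,0]},
    {"offset":[0,0,0],"dr":[0,0,0]}
  ]
}}

```text
time: 20.6
ee_pos: [0.5298, 0.0608, 0.0411]
ee_rot: [-0.564, -0.427, 0.564, -0.427]
ft_force: [-2.2, 0.2, 4.9]
gripper_width: -0.003
```

Emit:
{"method": "drive_tool", "body": {
  "targets": [
    {"offset":[0.04,0,0],"dr":[0,0,0]},
    {"offset":[0,0,0],"dr":[0,0,0]},
    {"offset":[0,0,0],"dr":[0,0,0]},
    {"offset":[0,0,0],"dr":[0,0,0]}
  ]
}}

```text
time: 20.93
ee_pos: [0.5298, 0.0608, 0.041]
ee_rot: [-0.564, -0.427, 0.564, -0.427]
ft_force: [-3.6, -0.1, 7.9]
gripper_width: -0.001
```

Emit:
{"method": "drive_tool", "body": {
  "targets": [
    {"offset":[0.02,-0.03,0],"dr":[0,0,0]},
    {"offset":[0,0,0],"dr":[0,0,0]},
    {"offset":[0,0,0],"dr":[0,0,0]},
    {"offset":[0,0,0],"dr":[0,0,0]}
  ]
}}

```text
time: 21.27
ee_pos: [0.5298, 0.0608, 0.041]
ee_rot: [0.564, 0.427, -0.564, 0.427]
ft_force: [-2.6, -0.2, 6.9]
gripper_width: 0.001
```

```bash
python3 - <<'E'
from h import *
F=[]
for _ in range(5):
    w=snap('wrist'); F.append(get_obs()['ft_force'])
print(np.round(F,1).tolist(),np.mean(F,0),get_obs()['ee_pos'])
E
```

```text
[[-3.2, -0.4, 7.7], [-2.4, 0.2, 8.0], [-2.2, -0.5, 8.3], [-2.5, 0.2, 7.4], [-2.9, -0.9, 7.6]] [-2.64211509 -0.27141461  7.78742124] [0.52984841 0.06078469 0.0410692 ]
```

Emit:
{"method": "drive_tool", "body": {
  "targets": [
    {"offset":[0.02,-0.02,0],"dr":[0,0,0]},
    {"offset":[0.02,-0.02,0],"dr":[0,0,0]},
    {"offset":[0,0,0],"dr":[0,0,0]},
    {"offset":[0,0,0],"dr":[0,0,0]},
    {"offset":[0,0,0],"dr":[0,0,0]}
  ]
}}

```text
time: 21.93
ee_pos: [0.5298, 0.0608, 0.0411]
ee_rot: [0.564, 0.426, -0.564, 0.427]
ft_force: [-3.3, -1.0, 8.8]
gripper_width: 0.0
```

```bash
cat > ff.py <<'E'
from h import *
F=[]
for _ in range(5):
    w=snap('wrist'); F.append(get_obs()['ft_force'])
print(np.mean(F,0),get_obs()['ee_pos'],get_obs()['time'])
E
python3 ff.py
```

```text
[-2.74620869 -0.95411001  8.85640059] [0.52986144 0.06077683 0.04105844] 22.1833
```

Emit:
{"method": "drive_tool", "body": {
  "targets": [
    {"offset":[0.01,-0.03,0],"dr":[0,0,0]},
    {"offset":[0.01,-0.03,-0.01],"dr":[0,0,0]},
    {"offset":[0,0,0],"dr":[0,0,0]},
    {"offset":[0,0,0],"dr":[0,0,0]},
    {"offset":[0,0,0],"dr":[0,0,0]}
  ]
}}

```text
time: 22.6
ee_pos: [0.5298, 0.0608, 0.041]
ee_rot: [0.564, 0.426, -0.563, 0.427]
ft_force: [-1.5, -1.5, 8.8]
gripper_width: 0.001
```

```bash
python3 ff.py
```

```text
[-2.46061677 -1.53225445  8.73123504] [0.52980861 0.06078852 0.04103432] 22.85
```

Emit:
{"method": "drive_tool", "body": {
  "targets": [
    {"offset":[0.01,-0.02,0.02],"dr":[0,0,0]},
    {"offset":[0.01,-0.01,0.02],"dr":[0,0,0]},
    {"offset":[0,0,0],"dr":[0,0,0]},
    {"offset":[0,0,0],"dr":[0,0,0]},
    {"offset":[0,0,0],"dr":[0,0,0]}
  ]
}}

```text
time: 23.27
ee_pos: [0.5298, 0.0608, 0.041]
ee_rot: [0.565, 0.426, -0.563, 0.427]
ft_force: [-1.2, -0.3, 8.5]
gripper_width: 0.004
```

```bash
python3 ff.py; python3 - <<'E'
from h import *
w=snap('wrist','w12.png'); c=np.array([.5298,.0607]); A=np.array([[.962,-.272],[.272,.962]])
s=snap('top')
im=cv2.imread('pics/w12.png'); cv2.imwrite('pics/w12c.png',cv2.resize(im[100:330,170:470],None,fx=2.5,fy=2.5,interpolation=cv2.INTER_CUBIC))
E
```

```text
[-1.16804997 -0.51214854  8.74331497] [0.52978488 0.06080948 0.04103927] 23.5167
```

View pics/w12c.png

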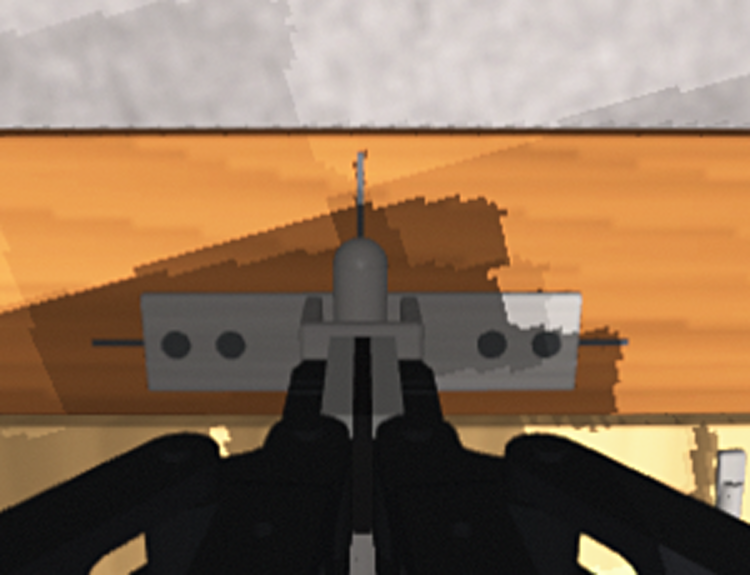

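The fingers press the loop top centrally. The plate is level on the pencil line with matching line ends (crop cols 92–143 and 580–628), and the rod end is through. I'll add one last small step of push.

Emit:
{"method": "drive_tool", "body": {
  "targets": [
    {"offset":[0.01,-0.005,0],"dr":[0,0,0]},
    {"offset":[0,0,0],"dr":[0,0,0]},
    {"offset":[0,0,0],"dr":[0,0,0]},
    {"offset":[0,0,0],"dr":[0,0,0]},
    {"offset":[0,0,0],"dr":[0,0,0]},
    {"offset":[0,0,0],"dr":[0,0,0]}
  ]
}}

```text
time: 24.12
ee_pos: [0.5298, 0.0608, 0.041]
ee_rot: [0.565, 0.426, -0.563, 0.427]
ft_force: [-1.6, -0.4, 8.9]
gripper_width: -0.0
```

```bash
python3 ff.py; python3 ff.py
```

```text
[-1.60972291 -0.29000172  9.10951161] [0.52981996 0.06077783 0.04105951] 24.3667
[-1.45010909 -0.02745354  8.97719305] [0.52980439 0.06078586 0.04104327] 24.6167
```

Emit:
{"method": "drive_tool", "body": {
  "targets": [
    {"offset":[0.01,0,0],"dr":[0,0,0]},
    {"offset":[0,0,0],"dr":[0,0,0]},
    {"offset":[0,0,0],"dr":[0,0,0]},
    {"offset":[0,0,0],"dr":[0,0,0]},
    {"offset":[0,0,0],"dr":[0,0,0]},
    {"offset":[0,0,0],"dr":[0,0,0]}
  ]
}}

```text
time: 25.12
ee_pos: [0.5298, 0.0608, 0.041]
ee_rot: [0.565, 0.426, -0.563, 0.427]
ft_force: [-1.5, -0.7, 9.1]
gripper_width: -0.007
```

```bash
python3 ff.py; python3 ff.py; python3 -c "
from plant import *
print(job_done())"
```

```text
[-1.65154879 -0.22832519  9.55416086] [0.52982596 0.06078382 0.04104514] 25.3667
[-1.55568207 -0.43765502  9.58477499] [0.5298002  0.06080538 0.04102494] 25.6167
the job is handed in; nothing more can be done
None
```

The keeper is flat and square on the pencilled cross, the bolt is fully home through its loop, and the arm is still pressing the keeper down with about 10 N. I handed the job in at 25.6 s of the 67 s allowed.

- **Keeper position:** the close-up fit just before I let go put it within about 0.2 mm of the cross and 0.1° of square. After the bolt went through, a fit from higher up read about 0.2 to 0.3 mm off. In the last picture the pencil line stuck out about equally past both ends of the plate.
- **Bolt:** it stopped hard after about 51 mm of travel. Its tip measured 51 to 52 mm from the hatch origin, against 52 mm for fully home.
- **Push:** the last readings were about 9.6 N down. The sensor read roughly 0.7 N low in free air, so the true push is about 10 N. About 1.6 N of sideways force remained that I did not trim out.
- **Disagreement:** the wrist camera read heights about 2 mm low when the keeper touched the stile, so I measured the keeper against the cross at the same height.
- **Other items:** the arm did not touch the strike plate, tools or anything else lying about. I did not run a separate check on where they lie.

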